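Catch the falling lid of a sorting case

TASK

Close the open sorting case without letting its lid bang: with a finger, tip the leaning lid forward until it falls by itself, catch it from underneath on the outside of the fingers while it is still well open, and then lower it gently until it is fully shut. Grip nothing, do not lift or shove the case, leave the things beside it alone, and take the hand away at the end.

Things in the scene. Friction and masses are not known exactly. Their poses are not given: they have to be found in the camera images.
- case: flat sorting case, dark base with dividers, clear hinged lid, 178 (x) x 262 (y) x 46 mm high when shut, about 1.5 kg, loose on the table. Origin: centre of its underside. Its x axis points from the front (tab side, facing right, turned partly to the robot) to the hinge at the back (left), 0.9 to 1.5 rad left of straight ahead; z up. Base walls 30 mm high; front wall 89 mm before the origin.
- hinge (a point): point on the hinge axis at the middle of the case's back edge: 92 mm behind the case origin, 31 mm above the table. The axis runs along the case's y axis. At the start the lid leans back on its open stop.
- tab_edge (a point): middle of the outer edge of the grey finger tab on the lid's front (turns with the lid). The tab is 70 mm long along the hinge direction, juts 28 mm from the lid, is 6 mm thick with an 8 mm bead along its edge. Lid shut: 118 mm in front of the case origin, 210 mm from the hinge axis, 40 mm above the table (36 mm free under it). Lid open: topmost part of the lid, 236 mm above the table.
- case_lid (a joint): opening angle of the lid, rad: 0 shut, 1.75 on the open stop (leaning back). It balances at about 1.47; below that it falls shut by itself on a damped hinge, slowly at first: some 2.5 s from 1.3 rad to shut, ending at about 1 rad/s, which is a bang. Lid and tab weigh 0.14 kg; holding it level at the tab takes 0.7 N.
- tape_measure: tape measure standing on the table in front of the case, to one side of the tab, 39 x 80 x 62 mm; origin at the centre of its underside. To be left alone.
- oak_block: oak block on the table behind the hinge side of the case, 36 x 160 x 66 mm; origin at the centre of its underside. To be left alone.

How it is judged:
On the way, in this order (a step that is already met when the one before it is completed fails the run):
1. the lid has been tipped forward and falls by itself, untouched (value of joint case_lid between 0.3 and 1.42 rad and velocity of joint case_lid below -0.1 rad/s and contact force between each of the arm, the fingers and case_lid below 0.02 N), for 0.15 s.
2. the falling lid is caught on the fingers while still at least 0.25 rad (5 cm at its edge) open, and hardly moves (value of joint case_lid between 0.25 and 1.35 rad and velocity of joint case_lid above -0.3 rad/s and contact force between the fingers and case_lid above 0.2 N), for 0.3 s.
At the end, for the whole second after the job is handed in: the lid is shut (within 0.03 rad, 6 mm at its edge) and still, and the case stands flat and still on the table (value of joint case_lid below 0.03 rad and velocity of joint case_lid between -0.05 and 0.05 rad/s and linear speed of case below 0.01 m/s and height (world z) of case below 0.006 m and angle between case's own z axis and vertical below 0.05 rad); the robot touches nothing.
It fails at once if the lid bangs shut: it comes down faster than 0.6 rad/s (about 0.12 m/s at its edge) within the last 0.1 rad (value of joint case_lid below 0.1 rad and velocity of joint case_lid below -0.6 rad/s).
It fails at once if the lid is gripped or forced: more than 18 N from the fingers (contact force between the fingers and case_lid above 18 N).
It fails at once if the case is lifted or tipped (height (world z) of case above 0.01 m or angle between case's own z axis and vertical above 0.1 rad).
It fails at once if the case is shoved more than 3 cm (distance of case from where it was at the start of the episode above 0.03 m).
It fails at once if a thing beside the case is moved more than 2 cm (distance of any of tape_measure, oak_block from where it was at the start of the episode above 0.02 m).
It also fails if it takes over 45 s, if anything falls off the work surface, if the arm or the gripper's body presses on something with over 40 N, if the wrist force passes 120 N, or if a joint passes its speed limit or range.

ROBOT

A 7-joint arm with a two-finger parallel gripper is mounted at the origin on a cart in front of the work surface, level with it; the furniture and walls round the work are solid. World frame = base frame: x ahead of the robot, y to its left, z up, the work surface at z = 0. Lengths are in m, angles in rad, forces in N, time in s.
With the tool pointing down it reaches from about 0.4 to 0.85 m from the base axis. Payload 10.4 kg.
Tool frame: the origin (TCP) lies at the very end of the fingers, on their centre line; the grasp point (between the pads) lies 19 mm behind it; z points along the fingers, y is the direction in which the jaws open and shut (so a half turn about z gives the same grasp; the last joint's range is limited). The gripper opens to 85 mm and grips with 20 to 120 N. Pads are 22 mm wide; open, the fingers measure 114 mm over their backs; the gripper's body (76 mm by 85 mm) begins 54 mm behind the grasp point. The pads swing forward as they close: fully open they stand 13 mm farther back than shut.
Start: joints at [1.15, 0.332, -0.065, 1.46, 0.022, 1.35, -0.088], TCP at [0.242, -0.576, 0.231] pointing down, gripper open.
Joint ranges: [-2.6, 2.6], [-0.5, 2.12], [-1.47, 1.34], [0.16, 2.42], [-1.27, 4.41], [0.06, 2.06], [-2.6, 2.6]. Speed limits (rad/s): [2.22, 2.22, 2.79, 2.79, 3.14, 3.14, 3.14].

INTERFACE

Orientations are given as a unit quaternion [x, y, z, w].
In Python, from workcell import get_obs, camera, camera_info, hand_in gives the robot as it stands.
- The arm moves only by the tool move_arm, never from a script. Its argument "moves" is a list of rows, each a list of 3 entries, a list of its own where there are three numbers: the shift along the tool's x, y, z in units of 25 mm (1.0 is 25 mm), then the turn, a rotation vector about the tool's x, y, z in degrees, then the opening, from 0 (shut) to 1 (fully open). A call has 1 to 5 rows; each row shifts and turns the commanded pose from where the row before left it, along the tool's axes as they then stand; what a row does not reach is not made up. A row lasts 1/8 s, in which the tool goes at most 62.5 mm and 10.7 degrees, less where a joint would pass 70% of its speed; a pose out of reach is approached as far as the arm can. A call is refused whole if a number of a shift passes 1 or a number of a turn 10.7, either way. A call with a gripper value outside its range is refused whole. The fingers move at their own pace and stop on an object; "squeeze" is the grip in N (left out, the last holds). Time passes only in rows, so rows that do not move let the fingers close. It gives the time, the measured TCP pose, the force and the opening at its end, in the units of the state.
- get_obs(): the state, without advancing time (a new reading comes with each control period).
- camera(name): name is "side" or "top"; returns the picture (480x640x3 uint8, red, green, blue); there is no depth.
- camera_info(name): a dict with "fx", "fy", "cx", "cy" (pixels), "origin" and "rotation" of the camera in the world. Camera axes: x right, y down, z forward; pixel columns grow to the right and rows downward; lengths in m; the calibration is good to about 2 mm. A picture is of the moment at which its call begins. camera_info takes no time and is no camera call.
- hand_in(): hands the job in, once; it reports no verdict.
The state is a dict: "clock": time; "joint_pos": joint angles; "joint_velocities": joint speeds; "tau": joint torques, N m; "position": TCP position; "ee_rot": TCP orientation; "ft_force": force on the tool from outside, world axes, zero at the start; "torque": the same for the moment, N m; "grip_width": opening from 0.0 (shut) to 1.0 (fully open).
Only numpy, scipy, OpenCV 4.12 (cv2) and the standard library are available. Lean on these libraries where they do the work, as an engineer would, in place of code of your own. Each camera call takes 0.05 s, during which the arm holds its last target. There are 200 camera calls.

## Working session

There is one attempt and no reset: what is moved stays moved. The work goes in short steps, Python scripts to look and compute and a tool call to move; the robot and the scene stay as the last step left them, time stands still between calls to the robot, and variables do not carry over. Pictures are saved under pics/ and viewed, about 8 in all and at most 12, crops included, and the job is handed in when it is done.

Besides the shell and the picture viewer there is one more tool, called after "Request:" as name([rows], argument=value, ...), one row to a line, values as JSON. move_arm: Moves the arm, as the interface text tells. Its arguments: {"type":"object","properties":{"moves":{"type":"array","items":{"type":"array"}},"squeeze":{"type":"number"}},"required":["moves"]}

```bash
mkdir -p pics
python3 - <<'E'
from workcell import *
import cv2,numpy as np
np.set_printoptions(precision=4,suppress=True)
for n in("side","top"):
    cv2.imwrite(f"pics/{n}0.png",camera(n)[:,:,::-1]); print({k:np.array(v) for k,v in camera_info(n).items()})
print(get_obs())
E
```

```text
{'fx': array(447.8267), 'fy': array(447.8267), 'cx': array(318.9548), 'cy': array(244.422), 'origin': array([ 0.3462, -0.661 ,  0.6242]), 'rotation': array([ 0.8932, -0.1956,  0.0775, -0.3974])}
{'fx': array(504.7707), 'fy': array(504.7707), 'cx': array(309.8606), 'cy': array(240.0107), 'origin': array([ 0.4355, -0.0836,  0.9073]), 'rotation': array([ 0.7056, -0.7031,  0.0557, -0.0678])}
{'clock': 0.1, 'joint_pos': array([ 1.1504,  0.3328, -0.0647,  1.4609,  0.0216,  1.3499, -0.0885]), 'joint_velocities': array([-0.0004, -0.0001,  0.0004, -0.0004, -0.0002, -0.001 ,  0.0008]), 'tau': array([  0.0026, -62.6744,   0.0497, -39.2433,   0.0162,   0.0068,
        -0.    ]), 'position': array([ 0.242 , -0.5759,  0.2306]), 'ee_rot': array([ 0.9803,  0.1976, -0.0002, -0.0006]), 'ft_force': array([ 0.5686,  0.6576, -0.6769]), 'torque': array([-0.054 , -0.0032, -0.0384]), 'grip_width': 0.9987143784769004}
```

View pics/side0.png

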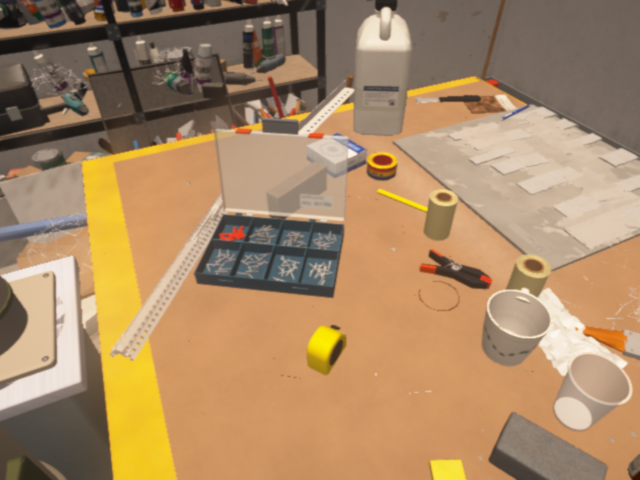

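View pics/top0.png

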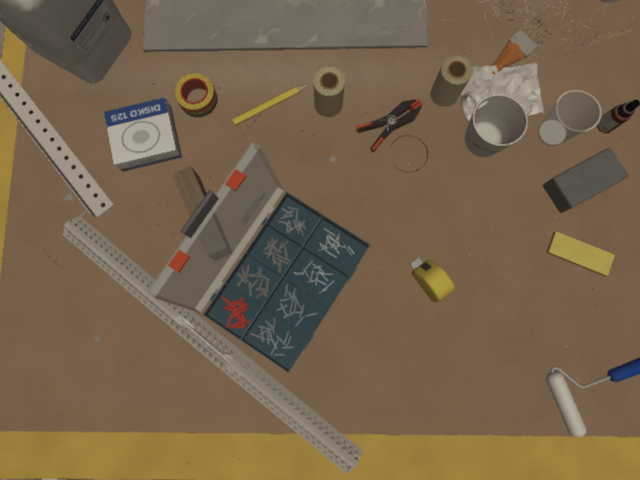

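Side view: the case is open at about (270,250), its leaning lid's tab at (282,126), the tape measure at (327,349). Top view: base corners at about (280,190), (369,244), (290,370), (207,313), tab at (199,214), tape measure at (433,280), block under the lid at about (203,215).

```bash
cat > h.py <<'E'
from workcell import *
import cv2,numpy as np
from scipy.spatial.transform import Rotation as R
np.set_printoptions(precision=4,suppress=True)
def ray(n,u,v):
    c=camera_info(n); d=R.from_quat(c["rotation"]).apply([(u-c["cx"])/c["fx"],(v-c["cy"])/c["fy"],1]); return np.array(c["origin"]),d
def plane(n,u,v,z):
    o,d=ray(n,u,v); return o+d*(z-o[2])/d[2]
def tri(p,q):
    o,d=ray("top",*p);a,b=ray("side",*q)
    s=np.linalg.lstsq(np.c_[d,-b],a-o,rcond=None)[0]; P,Q=o+s[0]*d,a+s[1]*b
    return (P+Q)/2,np.linalg.norm(P-Q)
def proj(n,P):
    c=camera_info(n); q=R.from_quat(c["rotation"]).inv().apply(np.array(P)-c["origin"]); return c["fx"]*q[0]/q[2]+c["cx"],c["fy"]*q[1]/q[2]+c["cy"]
E
python3 - <<'E'
from h import *
for u,v in [(280,190),(369,244),(290,370),(207,313)]: print(plane("top",u,v,.03))
im=cv2.imread("pics/top0.png");hs=cv2.cvtColor(im,cv2.COLOR_BGR2HSV)
m=cv2.inRange(hs,(85,60,20),(115,255,140)); m[:180]=0;m[380:]=0;m[:,380:]=0;m[:,190:]=m[:,190:]; m[:,:200]=0
m=cv2.morphologyEx(m,cv2.MORPH_CLOSE,np.ones((15,15)))
c=max(cv2.findContours(m,0,2)[0],key=cv2.contourArea); r=cv2.minAreaRect(c);print(r);b=cv2.boxPoints(r)
print(b); P=np.array([plane("top",*p,.03) for p in b]);print(P,P.mean(0),np.linalg.norm(np.diff(P,axis=0),axis=1))
print("tab",tri((199,214),(282,126)), "tape",plane("top",433,280,.05), [plane("top",*p,.03) for p in [(412,262),(455,295),(433,302)]])
print("side tape",plane("side",327,372,0),plane("side",307,365,0),plane("side",345,350,0))
a=cv2.resize(im[130:390,130:480],None,fx=2.2,fy=2.2); cv2.imwrite("pics/c1.png",a)
E
```

```text
[ 0.6818 -0.014   0.03  ]
[ 0.5837 -0.1723  0.03  ]
[ 0.3675 -0.0357  0.03  ]
[0.4622 0.1089 0.03  ]
((288.0384521484375, 282.19232177734375), (97.34988403320312, 142.83529663085938), 33.690067291259766)
[[207.9231 314.6154]
 [287.1538 195.7692]
 [368.1538 249.7693]
 [288.9231 368.6154]]
[[ 0.4595  0.1072  0.03  ]
 [ 0.6711 -0.027   0.03  ]
 [ 0.5734 -0.1706  0.03  ]
 [ 0.3698 -0.0339  0.03  ]] [ 0.5184 -0.0311  0.03  ] [0.2506 0.1737 0.2453]
tab (array([0.5955, 0.0838, 0.2194]), np.float64(0.0033618523080238107)) tape [ 0.5187 -0.2775  0.05  ] [array([ 0.552 , -0.2467,  0.03  ]), array([ 0.4949, -0.3189,  0.03  ]), array([ 0.4827, -0.2806,  0.03  ])]
side tape [ 0.5074 -0.3083  0.    ] [ 0.4837 -0.2834  0.    ] [ 0.5516 -0.2837  0.    ]
```

View pics/c1.png

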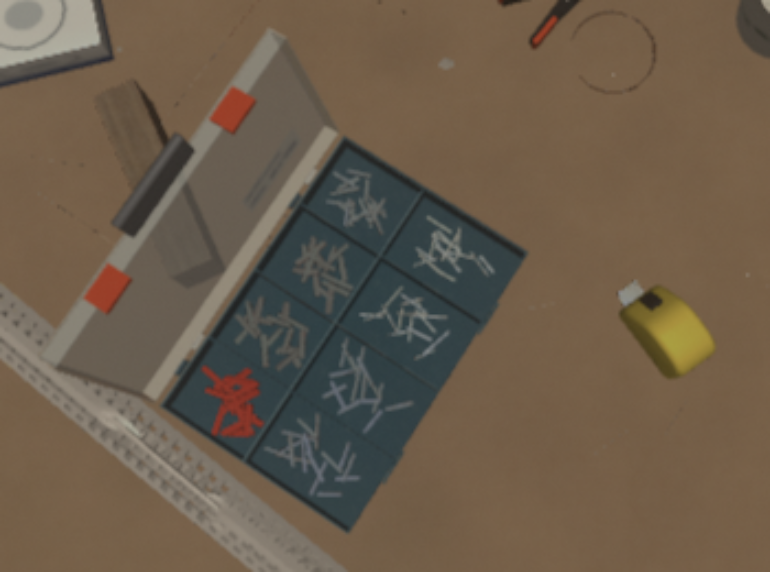

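Case pose is settled: yaw ≈1.01 rad, origin ≈(0.523,-0.029), tab edge at (0.597,0.088,0.236), which agrees with the triangulated tab. I'll come from the front with shut fingers pitched about 40° down, hook over the tab to tip the lid, then get below it.

```bash
cat >> h.py <<'E'
n=np.array([.534,.8455,0]); yc=np.array([-.8455,.534,0]); H=np.array([.572,.049,.031])
def pt(f,s,z): return H*[1,1,0]-n*f+yc*s+[0,0,z]          # f mm forward of hinge axis, s along case y, z world
def rot(az,pitch):
    h=np.array([np.cos(az),np.sin(az),0]); Z=np.array([0,0,1.])
    z=h*np.cos(pitch)-Z*np.sin(pitch); x=h*np.sin(pitch)+Z*np.cos(pitch); return R.from_matrix(np.c_[x,np.cross(z,x),z])
def plan(p1,r1,N,p=None,r=None):
    o=get_obs(); p=np.array(o["position"]) if p is None else p; r=R.from_quat(o["ee_rot"]) if r is None else r
    for k in range(N,0,-1):
        dv=(r.inv()*r1).as_rotvec(degrees=True)/k; d=r.inv().apply(p1-p)/k/.025
        dv=np.round(dv,1); d=np.round(d,2); print([d.tolist(),dv.tolist(),0],end=", \n" if k%5==1 else ", ")
        p=p+r.apply(d*.025); r=r*R.from_rotvec(dv,degrees=True)
    return p,r
def state(): 
    o=get_obs(); p=np.array(o["position"]); q=p-H; z=R.from_quat(o["ee_rot"]).as_matrix()[:,2]
    print("t",o["clock"],"f,s,z",-q@n,q@yc,p[2],"az,pitch",np.arctan2(z[1],z[0])*57.3,-np.arcsin(z[2])*57.3,"F",np.array(o["ft_force"]),"q",np.array(o["joint_pos"]))
E
python3 - <<'E'
from h import *
state(); plan(pt(.12,0,.31),rot(.61,.7),20)
E
```

```text
t 0.1 f,s,z 0.7045719407426903 -0.054663358866344304 0.23060306241010545 az,pitch 116.0332705562005 89.93479160207798 F [ 0.5686  0.6576 -0.6769] q [ 1.1504  0.3328 -0.0647  1.4609  0.0216  1.3499 -0.0885]
[[0.9, -0.76, -0.16], [0.3, 2.5, -0.6], 0], [[0.91, -0.75, -0.11], [0.3, 2.5, -0.6], 0], [[0.92, -0.74, -0.07], [0.3, 2.5, -0.6], 0], [[0.93, -0.73, -0.03], [0.3, 2.5, -0.6], 0], [[0.94, -0.72, 0.02], [0.2, 2.5, -0.6], 0], 
[[0.94, -0.71, 0.06], [0.3, 2.5, -0.6], 0], [[0.95, -0.7, 0.11], [0.2, 2.5, -0.6], 0], [[0.95, -0.69, 0.15], [0.3, 2.5, -0.6], 0], [[0.95, -0.68, 0.2], [0.2, 2.5, -0.6], 0], [[0.95, -0.67, 0.24], [0.2, 2.5, -0.6], 0], 
[[0.94, -0.66, 0.28], [0.3, 2.5, -0.5], 0], [[0.94, -0.65, 0.33], [0.2, 2.5, -0.6], 0], [[0.93, -0.64, 0.37], [0.3, 2.5, -0.5], 0], [[0.92, -0.63, 0.41], [0.2, 2.5, -0.6], 0], [[0.9, -0.62, 0.46], [0.3, 2.4, -0.5], 0], 
[[0.89, -0.61, 0.5], [0.2, 2.5, -0.6], 0], [[0.87, -0.6, 0.53], [0.3, 2.4, -0.5], 0], [[0.85, -0.58, 0.58], [0.2, 2.5, -0.6], 0], [[0.84, -0.57, 0.61], [0.3, 2.4, -0.5], 0], [[0.81, -0.57, 0.65], [0.2, 2.5, -0.6], 0],
```

Request:
move_arm([
  [[0.9,-0.76,-0.16],[0.3,2.5,-0.6],0],
  [[0.91,-0.75,-0.11],[0.3,2.5,-0.6],0],
  [[0.92,-0.74,-0.07],[0.3,2.5,-0.6],0],
  [[0.93,-0.73,-0.03],[0.3,2.5,-0.6],0],
  [[0.94,-0.72,0.02],[0.2,2.5,-0.6],0],
], squeeze=20)

```text
clock: 0.72
position: [0.309, -0.4444, 0.2508]
ee_rot: [0.969, 0.222, 0.105, -0.034]
ft_force: [-0.0, 0.7, -0.5]
grip_width: 0.0
```

Request:
move_arm([
  [[0.94,-0.71,0.06],[0.3,2.5,-0.6],0],
  [[0.95,-0.7,0.11],[0.2,2.5,-0.6],0],
  [[0.95,-0.69,0.15],[0.3,2.5,-0.6],0],
  [[0.95,-0.68,0.2],[0.2,2.5,-0.6],0],
  [[0.95,-0.67,0.24],[0.2,2.5,-0.6],0],
])

```text
clock: 1.35
position: [0.3755, -0.3137, 0.2705]
ee_rot: [0.945, 0.243, 0.208, -0.065]
ft_force: [-0.5, -0.3, 0.6]
grip_width: -0.002
```

Request:
move_arm([
  [[0.94,-0.66,0.28],[0.3,2.5,-0.5],0],
  [[0.94,-0.65,0.33],[0.2,2.5,-0.6],0],
  [[0.93,-0.64,0.37],[0.3,2.5,-0.5],0],
  [[0.92,-0.63,0.41],[0.2,2.5,-0.6],0],
  [[0.9,-0.62,0.46],[0.3,2.4,-0.5],0],
])

```text
clock: 1.98
position: [0.4419, -0.1826, 0.2904]
ee_rot: [0.91, 0.259, 0.308, -0.097]
ft_force: [-0.6, 0.1, 0.2]
grip_width: 0.001
```

Request:
move_arm([
  [[0.89,-0.61,0.5],[0.2,2.5,-0.6],0],
  [[0.87,-0.6,0.53],[0.3,2.4,-0.5],0],
  [[0.85,-0.58,0.58],[0.2,2.5,-0.6],0],
  [[0.84,-0.57,0.61],[0.3,2.4,-0.5],0],
  [[0.81,-0.57,0.65],[0.2,2.5,-0.6],0],
])

```text
clock: 2.6
position: [0.5082, -0.0518, 0.3102]
ee_rot: [0.864, 0.273, 0.403, -0.126]
ft_force: [-1.0, 0.5, 0.3]
grip_width: -0.002
```

Run:
```python
from h import *
cv2.imwrite("pics/side1.png",camera("side")[:,:,::-1]);state()
```

```text
t 2.65 f,s,z 0.11622167956399346 0.0014107364452772889 0.3101043573536004 az,pitch 35.1109239646551 39.95293712142225 F [ 0.6188  2.8444 -0.6477] q [ 0.9265 -0.2381 -0.3934  2.1374 -1.047   1.0632  0.0406]
```

View pics/side1.png

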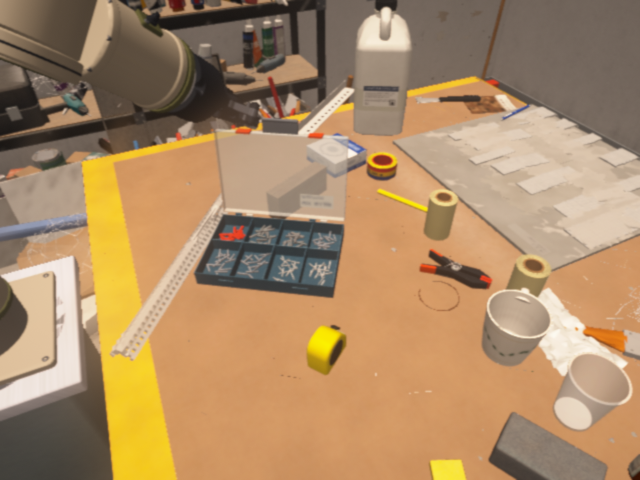

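The hand is in front of and above the tab, fingertips near (240,110). Tracking is exact. Before tipping anything I'll check that the low catching and lowering poses can be reached.

Run:
```python
from h import *
plan(pt(.26,0,.06),rot(.61,.7),15)
```

```text
[[-0.74, 0.15, 0.16], [-0.0, -0.0, 0.0], 0], [[-0.74, 0.15, 0.16], [-0.0, -0.0, 0.0], 0], [[-0.74, 0.15, 0.16], [-0.0, -0.0, 0.0], 0], [[-0.74, 0.15, 0.16], [-0.0, -0.0, 0.0], 0], [[-0.74, 0.15, 0.16], [-0.0, -0.0, 0.0], 0], 
[[-0.74, 0.15, 0.16], [-0.0, -0.0, 0.0], 0], [[-0.74, 0.15, 0.16], [-0.0, -0.0, 0.0], 0], [[-0.74, 0.15, 0.16], [-0.0, -0.0, 0.0], 0], [[-0.74, 0.15, 0.16], [-0.0, -0.0, 0.0], 0], [[-0.73, 0.15, 0.16], [-0.0, -0.0, 0.0], 0], 
[[-0.74, 0.15, 0.15], [-0.0, -0.0, 0.0], 0], [[-0.73, 0.15, 0.16], [-0.0, -0.0, 0.1], 0], [[-0.74, 0.15, 0.15], [-0.0, -0.1, 0.0], 0], [[-0.73, 0.15, 0.16], [-0.1, -0.0, 0.1], 0], [[-0.74, 0.14, 0.15], [-0.0, -0.1, 0.0], 0],
```

Request:
move_arm([
  [[-0.74,0.15,0.16],[0,0,0],0],
  [[-0.74,0.15,0.16],[0,0,0],0],
  [[-0.74,0.15,0.16],[0,0,0],0],
  [[-0.74,0.15,0.16],[0,0,0],0],
  [[-0.74,0.15,0.16],[0,0,0],0],
])

```text
clock: 3.28
position: [0.4822, -0.0939, 0.226]
ee_rot: [0.865, 0.273, 0.402, -0.126]
ft_force: [0.2, -0.1, -0.3]
grip_width: -0.001
```

Request:
move_arm([
  [[-0.74,0.15,0.16],[0,0,0],0],
  [[-0.74,0.15,0.16],[0,0,0],0],
  [[-0.74,0.15,0.16],[0,0,0],0],
  [[-0.74,0.15,0.16],[0,0,0],0],
  [[-0.74,0.15,0.16],[0,0,0],0],
])

```text
clock: 3.9
position: [0.4567, -0.1348, 0.1424]
ee_rot: [0.865, 0.273, 0.402, -0.126]
ft_force: [-0.1, -0.2, 0.0]
grip_width: -0.001
```

Request:
move_arm([
  [[-0.74,0.15,0.16],[0,0,0],0],
  [[-0.74,0.15,0.16],[0,0,0],0],
  [[-0.74,0.15,0.16],[0,0,0],0],
  [[-0.74,0.15,0.16],[0,0,0],0],
  [[-0.74,0.15,0.16],[0,0,0],0],
])

```text
clock: 4.53
position: [0.4313, -0.1757, 0.0589]
ee_rot: [0.865, 0.273, 0.402, -0.126]
ft_force: [-0.1, -1.0, -0.3]
grip_width: -0.001
```

Run:
```python
from h import *
cv2.imwrite("pics/side2.png",camera("side")[:,:,::-1]);state()
```

```text
t 4.575 f,s,z 0.2661883319399382 -0.0004555411472482507 0.057082317816484526 az,pitch 34.84634245772386 40.19350415833593 F [-1.9566  0.1617 -1.509 ] q [ 1.0714  0.2844 -0.2108  2.2814 -1.1547  0.9086  0.8129]
```

View pics/side2.png

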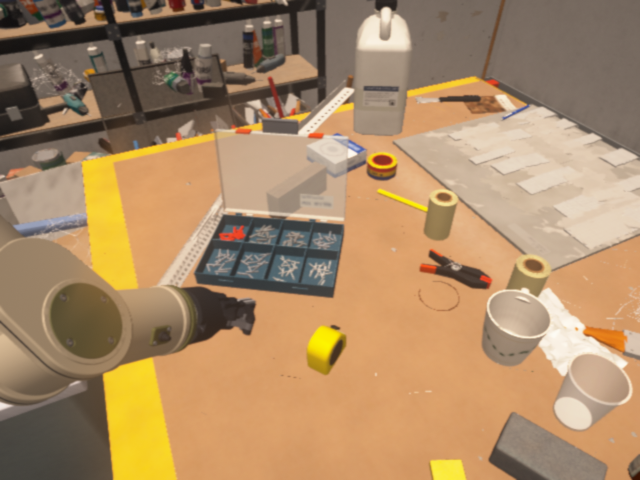

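The low pose is reachable too; the hand is at (230,315) in front of the case, clear of the tape measure. Next I hook over the tab.

Run:
```python
from h import *
r=rot(.61,.7)
p,q=plan(pt(.05,-.01,.31),r,15);print()
p,q=plan(pt(-.09,-.01,.285),r,7,p,q)
p,q=plan(pt(-.09,-.01,.226),r,3,p,q);
```

```text
[[0.86, -0.2, -0.02], [0.0, 0.0, -0.0], 0], [[0.86, -0.2, -0.02], [0.0, 0.0, -0.0], 0], [[0.87, -0.2, -0.02], [0.0, 0.0, -0.0], 0], [[0.86, -0.2, -0.02], [0.0, 0.0, -0.0], 0], [[0.87, -0.2, -0.02], [0.0, 0.0, -0.0], 0], 
[[0.86, -0.2, -0.02], [0.0, 0.0, -0.0], 0], [[0.87, -0.2, -0.02], [0.0, 0.0, -0.0], 0], [[0.86, -0.2, -0.02], [0.0, 0.0, -0.0], 0], [[0.87, -0.2, -0.02], [0.0, 0.0, -0.0], 0], [[0.86, -0.2, -0.02], [0.0, 0.0, -0.0], 0], 
[[0.87, -0.2, -0.03], [0.0, 0.0, -0.0], 0], [[0.86, -0.2, -0.02], [0.0, 0.0, -0.0], 0], [[0.87, -0.2, -0.03], [0.0, 0.0, -0.0], 0], [[0.86, -0.2, -0.02], [0.0, 0.0, -0.0], 0], [[0.87, -0.2, -0.03], [0.1, 0.1, -0.0], 0], 

[[0.37, -0.31, 0.66], [-0.0, -0.0, -0.0], 0], [[0.36, -0.31, 0.66], [-0.0, -0.0, -0.0], 0], 
[[0.37, -0.31, 0.66], [-0.0, -0.0, -0.0], 0], [[0.36, -0.31, 0.65], [-0.0, -0.0, -0.0], 0], [[0.37, -0.31, 0.66], [-0.0, -0.0, -0.0], 0], [[0.36, -0.31, 0.65], [-0.0, -0.0, -0.0], 0], [[0.37, -0.31, 0.66], [-0.0, -0.0, -0.0], 0], 
[[-0.6, 0.0, 0.51], [-0.0, -0.0, -0.0], 0], [[-0.6, 0.0, 0.5], [-0.0, -0.0, -0.0], 0], [[-0.61, 0.0, 0.51], [-0.0, -0.0, -0.0], 0],
```

Request:
move_arm([
  [[0.86,-0.2,-0.02],[0,0,0],0],
  [[0.87,-0.2,-0.02],[0,0,0],0],
  [[0.87,-0.2,-0.02],[0,0,0],0],
  [[0.86,-0.2,-0.02],[0,0,0],0],
  [[0.86,-0.2,-0.02],[0,0,0],0],
])

```text
clock: 5.2
position: [0.4728, -0.1153, 0.1445]
ee_rot: [0.865, 0.273, 0.402, -0.126]
ft_force: [-0.0, 0.0, -0.3]
grip_width: 0.003
```

Request:
move_arm([
  [[0.86,-0.2,-0.02],[0,0,0],0],
  [[0.87,-0.2,-0.02],[0,0,0],0],
  [[0.87,-0.2,-0.02],[0,0,0],0],
  [[0.86,-0.2,-0.02],[0,0,0],0],
  [[0.86,-0.2,-0.02],[0,0,0],0],
])

```text
clock: 5.82
position: [0.5137, -0.0558, 0.2285]
ee_rot: [0.865, 0.273, 0.402, -0.126]
ft_force: [-0.4, 0.5, 0.3]
grip_width: -0.002
```

Request:
move_arm([
  [[0.86,-0.2,-0.03],[0,0,0],0],
  [[0.87,-0.2,-0.02],[0,0,0],0],
  [[0.87,-0.2,-0.03],[0,0,0],0],
  [[0.86,-0.2,-0.02],[0,0,0],0],
  [[0.86,-0.2,-0.02],[0,0,0],0],
])

```text
clock: 6.45
position: [0.5543, 0.0034, 0.3129]
ee_rot: [0.865, 0.273, 0.402, -0.126]
ft_force: [0.4, 0.4, 0.4]
grip_width: -0.002
```

Request:
move_arm([
  [[0.51,-0.43,0.92],[0,0,0],0],
  [[0.51,-0.43,0.92],[0,0,0],0],
  [[0.51,-0.43,0.92],[0,0,0],0],
  [[0.51,-0.43,0.92],[0,0,0],0],
  [[0.51,-0.43,0.92],[0,0,0],0],
])

```text
clock: 7.08
position: [0.6295, 0.1217, 0.2868]
ee_rot: [0.865, 0.273, 0.402, -0.126]
ft_force: [0.6, -0.1, -0.8]
grip_width: -0.001
```

Run:
```python
from h import *
a=camera("side")[:,:,::-1];b=camera("top")[:,:,::-1]
i=np.hstack([cv2.resize(a[60:260,180:380],(400,400)),cv2.resize(b[130:330,100:300],(400,400))]);cv2.imwrite("pics/m3.png",i);state()
r=R.from_quat(get_obs()["ee_rot"]); P=np.array(get_obs()["position"]); print(proj("side",P),proj("top",P))
p,q=plan(pt(-.09,-.01,.226),rot(.61,.7),3)
```

```text
t 7.175 f,s,z -0.09400209692042294 -0.008191283531628799 0.2865800476823506 az,pitch 35.15109615554068 40.131820299188185 F [-0.1354  1.1015 -1.3615] q [ 0.7156 -0.056  -0.7257  2.0312 -0.9638  0.5915 -0.3058]
(np.float64(287.65756798424997), np.float64(80.60114073166724)) (np.float64(157.0291740061189), np.float64(175.41131288102252))
[[-0.64, 0.04, 0.49], [-0.1, 0.0, 0.1], 0], [[-0.65, 0.04, 0.49], [-0.0, 0.0, 0.1], 0], [[-0.64, 0.05, 0.49], [-0.1, 0.0, 0.0], 0],
```

View pics/m3.png

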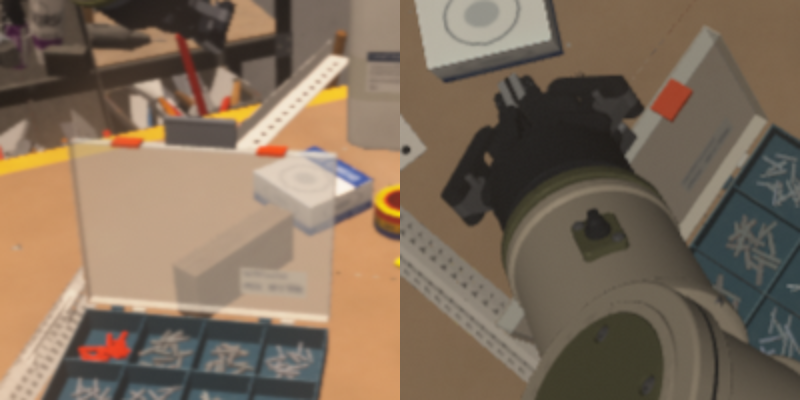

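The fingertips are shut and hang above and behind the tab: side crop about (215,40), top crop (510,90), tab hidden under the hand. Linkage knuckles stand roughly ±50 mm to the sides, about 50 mm behind the tip, so I'll keep contact near the tip. Next: down, then pull forward slowly.

Run:
```python
from h import *
r=rot(.61,.7)
p,q=plan(pt(-.092,-.005,.232),r,3);p,q=plan(pt(-.052,-.005,.232),r,4,p,q)
p,q=plan(pt(-.005,-.005,.232),r,5,p,q)
```

```text
[[-0.58, -0.03, 0.44], [-0.1, 0.0, 0.1], 0], [[-0.58, -0.03, 0.44], [-0.0, 0.0, 0.1], 0], [[-0.59, -0.03, 0.43], [-0.1, 0.0, 0.0], 0], 
[[-0.24, 0.16, -0.28], [0.0, 0.0, 0.0], 0], [[-0.24, 0.15, -0.28], [0.0, 0.0, 0.0], 0], [[-0.23, 0.16, -0.28], [0.0, 0.0, 0.0], 0], [[-0.24, 0.15, -0.28], [0.0, 0.0, 0.0], 0], 
[[-0.22, 0.15, -0.27], [0.0, 0.0, 0.0], 0], [[-0.22, 0.15, -0.26], [0.0, 0.0, 0.0], 0], [[-0.23, 0.14, -0.27], [0.0, 0.0, 0.0], 0], [[-0.22, 0.15, -0.26], [0.0, 0.0, 0.0], 0], [[-0.23, 0.14, -0.27], [0.0, 0.0, 0.0], 0],
```

Request:
move_arm([
  [[-0.58,-0.03,0.44],[0,0,0],0],
  [[-0.58,-0.03,0.44],[0,0,0],0],
  [[-0.58,-0.03,0.43],[0,0,0],0],
])

```text
clock: 7.55
position: [0.6254, 0.12, 0.232]
ee_rot: [0.865, 0.273, 0.402, -0.125]
ft_force: [0.2, 0.3, -0.3]
grip_width: -0.003
```

Request:
move_arm([
  [[-0.24,0.16,-0.28],[0,0,0],0],
  [[-0.24,0.15,-0.28],[0,0,0],0],
  [[-0.24,0.16,-0.28],[0,0,0],0],
  [[-0.24,0.15,-0.28],[0,0,0],0],
])

```text
clock: 8.05
position: [0.6052, 0.0868, 0.2348]
ee_rot: [0.864, 0.273, 0.404, -0.125]
ft_force: [-2.4, 4.3, 11.5]
grip_width: -0.0
```

Run:
```python
from h import *
a=camera("side")[:,:,::-1];b=camera("top")[:,:,::-1]
i=np.hstack([cv2.resize(a[60:260,180:380],(400,400)),cv2.resize(b[130:330,100:300],(400,400))]);cv2.imwrite("pics/m4.png",i);state()
```

```text
t 8.15 f,s,z -0.048901421396881334 -0.008585758477837059 0.2348786251313818 az,pitch 34.66540772841908 39.94213694643149 F [-0.01    2.1811  8.5981] q [ 0.7555 -0.04   -0.6836  2.1412 -1.1315  0.5807 -0.0492]
```

View pics/m4.png

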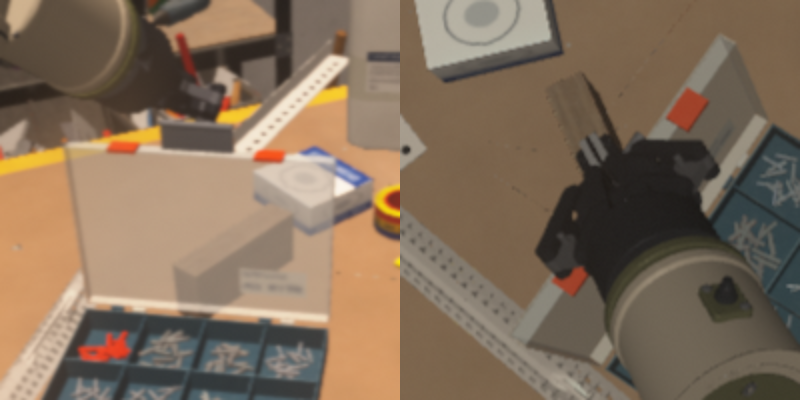

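The shaft wedges down on the tab at 11.5 N vertical, and the lid has barely moved (tab now at side crop (200,135)). That is too close to the limit. I'll back off, pitch the fingers steeper at about 65° so the push is mostly horizontal, and retry.

Run:
```python
from h import *
p0=pt(-.052,-.005,.232)
p,q=plan(pt(-.085,-.005,.262),rot(.61,.7),2)
p,q=plan(pt(-.09,-.005,.262),rot(.61,1.13),4,p,q)
p,q=plan(pt(-.09,-.005,.222),rot(.61,1.13),2,p,q);p,q=plan(pt(-.04,-.005,.222),rot(.61,1.13),5,p,q)
```

```text
[[0.83, -0.34, 0.14], [0.1, -0.1, 0.1], 0], [[0.82, -0.35, 0.14], [0.1, -0.1, 0.1], 0], 
[[0.03, -0.02, 0.03], [0.0, -6.2, -0.0], 0], [[0.03, -0.02, 0.03], [0.0, -6.1, -0.0], 0], [[0.04, -0.02, 0.03], [0.0, -6.2, -0.0], 0], [[0.04, -0.02, 0.03], [0.0, -6.1, -0.0], 0], 
[[-0.34, 0.0, 0.72], [0.0, -0.0, -0.0], 0], [[-0.34, 0.0, 0.72], [0.0, -0.0, -0.0], 0], 
[[-0.33, 0.16, -0.16], [0.0, -0.0, -0.0], 0], [[-0.33, 0.15, -0.16], [0.0, -0.0, -0.0], 0], [[-0.34, 0.16, -0.15], [0.0, -0.0, -0.0], 0], [[-0.33, 0.15, -0.16], [0.0, -0.0, -0.0], 0], [[-0.34, 0.16, -0.15], [0.0, -0.0, -0.0], 0],
```

Request:
move_arm([
  [[0.83,-0.34,0.14],[0,0,0],0],
  [[0.83,-0.35,0.14],[0,0,0],0],
  [[0.03,-0.02,0.03],[0,-6.2,0],0],
  [[0.03,-0.02,0.03],[0,-6.2,0],0],
  [[0.04,-0.02,0.03],[0,-6.2,0],0],
])

```text
clock: 8.78
position: [0.6225, 0.1213, 0.2601]
ee_rot: [0.918, 0.289, 0.26, -0.08]
ft_force: [-0.6, 1.3, -0.5]
grip_width: -0.001
```

Request:
move_arm([
  [[0.04,-0.02,0.03],[0,-6.2,0],0],
  [[-0.34,0,0.72],[0,0,0],0],
  [[-0.34,0,0.72],[0,0,0],0],
])

```text
clock: 9.15
position: [0.6235, 0.1236, 0.2195]
ee_rot: [0.93, 0.294, 0.211, -0.066]
ft_force: [0.2, -0.2, 0.1]
grip_width: 0.002
```

Run:
```python
from h import *
state()
p,q=plan(pt(-.05,-.005,.222),rot(.61,1.13),5)
```

```text
t 9.15 f,s,z -0.09056509841363555 -0.003715028724097266 0.21946220802643543 az,pitch 34.81612338803697 64.41958299581573 F [ 0.1958 -0.1514  0.1172] q [ 0.5742  0.1728 -0.8049  1.8036 -0.0678  0.8063 -1.1197]
[[-0.26, 0.13, -0.15], [0.0, -0.1, 0.0], 0], [[-0.26, 0.14, -0.14], [0.0, -0.1, 0.0], 0], [[-0.26, 0.13, -0.15], [0.0, -0.0, 0.0], 0], [[-0.26, 0.14, -0.14], [0.0, -0.1, 0.1], 0], [[-0.25, 0.13, -0.14], [0.1, -0.0, 0.0], 0],
```

Request:
move_arm([
  [[-0.26,0.13,-0.15],[0,0,0],0],
  [[-0.26,0.13,-0.15],[0,0,0],0],
  [[-0.26,0.13,-0.15],[0,0,0],0],
  [[-0.26,0.13,-0.15],[0,0,0],0],
])

```text
clock: 9.65
position: [0.6064, 0.0957, 0.2227]
ee_rot: [0.93, 0.294, 0.212, -0.066]
ft_force: [-0.2, 0.2, 1.3]
grip_width: -0.001
```

Request:
move_arm([
  [[-0.26,0.13,-0.12],[0,0,0],0],
  [[-0.26,0.13,-0.12],[0,0,0],0],
])

```text
clock: 9.9
position: [0.5981, 0.0825, 0.2217]
ee_rot: [0.93, 0.294, 0.212, -0.066]
ft_force: [0.6, 0.5, 0.4]
grip_width: 0.0
```

Run:
```python
from h import *
b=camera("side");state()
hs=cv2.cvtColor(b,cv2.COLOR_RGB2HSV); m=cv2.inRange(hs,(0,170,120),(8,255,255)); m[:90]=0;m[200:]=0;m[:,:215]=0;m[:,360:]=0
for s in cv2.connectedComponentsWithStats(m)[2:]: print(s)
c=cv2.imread("pics/side0.png")[:,:,::-1];hs=cv2.cvtColor(np.ascontiguousarray(c),cv2.COLOR_RGB2HSV); m=cv2.inRange(hs,(0,170,120),(8,255,255)); m[:90]=0;m[200:]=0;m[:,:215]=0;m[:,360:]=0
for s in cv2.connectedComponentsWithStats(m)[2:]: print(s)
```

```text
t 9.95 f,s,z -0.04117929039804691 -0.0045206063263412205 0.22140324164039146 az,pitch 34.85951064710922 64.43422730001373 F [0.4724 0.4376 0.8917] q [ 0.6816  0.0951 -0.7986  1.8643 -0.1953  0.8263 -0.9562]
[[     0      0    640    480 307020]
 [   290    108      5      7     26]
 [   266    113      4      5      8]
 [   232    125      4      3     10]
 [   233    133     15      5     60]
 [   307    137     14      6     76]]
[[319.5236 239.5629]
 [292.2308 111.5385]
 [267.75   115.375 ]
 [233.2    126.    ]
 [239.5333 135.2   ]
 [313.6053 139.4342]]
[[     0      0    640    480 307011]
 [   273     90     10     27     58]
 [   290    109      5      6     20]
 [   266    114      3      3      3]
 [   232    125      3      3      8]
 [   236    129     15      4     41]
 [   309    133     14      5     59]]
[[319.5234 239.5726]
 [277.6207 104.1034]
 [292.55   111.85  ]
 [267.     115.    ]
 [233.125  126.125 ]
 [242.7561 130.9024]
 [315.5593 135.1695]]
```

Forces are now small and the lid is following. I'll read the lid angle from the two red clips.

```bash
cat >> h.py <<'E'
from scipy.optimize import minimize_scalar
def clips(b):
    hs=cv2.cvtColor(np.ascontiguousarray(b),cv2.COLOR_RGB2HSV); m=cv2.inRange(hs,(0,170,120),(8,255,255))
    s,c=cv2.connectedComponentsWithStats(m)[2:]
    k=[c[i] for i in range(1,len(s)) if s[i][4]>30 and 215<c[i][0]<345 and 120<c[i][1]<300 and s[i][2]>s[i][3] ]
    return np.array(k)
def lidpt(t,r,h,s): return H-n*(r*np.cos(t)-h*np.sin(t))+yc*s+[0,0,r*np.sin(t)+h*np.cos(t)]
def ang(v,r=.18,h=.0): # v row of mid clip
    return minimize_scalar(lambda t:(proj("side",lidpt(t,r,h,0))[1]-v)**2,bounds=(0,1.9),method="bounded").x
E
python3 - <<'E'
from h import *
for f in ("side0",):
    k=clips(cv2.imread(f"pics/{f}.png")[:,:,::-1]);print(k)
    for h in(0,.007,.015):print(h,ang(k[:,1].mean(),.18,h),ang(k[:,1].mean(),.19,h))
print([ang(137.3,r,h) for r,h in ((.18,0),(.19,0),(.18,.015))],[proj("side",lidpt(1.75,.185,.007,s)) for s in(-.06,.06)])
E
```

```text
[[242.7561 130.9024]
 [315.5593 135.1695]
 [232.8249 234.4972]]
0 1.188708833666634 1.15119190749299
0.007 1.1492922611067797 1.1139134125982681
0.015 1.103073672255782 1.0703406541984672
[np.float64(1.6584828814522825), np.float64(1.5511815032057887), np.float64(1.567521588443864)] [(np.float64(311.6049895668559), np.float64(132.03149495936628)), (np.float64(250.00437988185143), np.float64(128.7661660407503))]
```

Run:
```python
from h import *
p,q=plan(pt(.006,-.005,.223),rot(.61,1.124),5)
```

```text
[[-0.31, 0.15, -0.16], [0.0, 0.0, 0.0], 0], [[-0.31, 0.15, -0.16], [0.0, 0.0, 0.0], 0], [[-0.31, 0.15, -0.16], [0.0, 0.0, 0.0], 0], [[-0.3, 0.15, -0.16], [0.0, 0.0, 0.0], 0], [[-0.31, 0.15, -0.16], [0.0, 0.0, 0.1], 0],
```

Request:
move_arm([
  [[-0.31,0.15,-0.16],[0,0,0],0],
  [[-0.31,0.15,-0.16],[0,0,0],0],
  [[-0.31,0.15,-0.16],[0,0,0],0],
  [[-0.31,0.15,-0.16],[0,0,0],0],
  [[-0.31,0.15,-0.16],[0,0,0],0],
])

```text
clock: 10.58
position: [0.5731, 0.0419, 0.2228]
ee_rot: [0.93, 0.294, 0.211, -0.066]
ft_force: [-0.4, 0.4, -0.8]
grip_width: -0.0
```

Run:
```python
from h import *
b=camera("side");state();cv2.imwrite("pics/side5.png",b[:,:,::-1]);k=clips(b);print(k)
print([(t,proj("side",lidpt(t,.18,0,0))) for t in (1.75,1.6,1.5,1.4,1.3,1.2)])
# plan: remaining pull, lift, retreat, descend, insert
p,q=plan(pt(.03,-.005,.223),rot(.61,1.124),2);A=rot(.61,.7)
print("lift");p,q=plan(pt(.03,-.005,.265),rot(.61,1.124),2,p,q)
print("retreat");p,q=plan(pt(.19,0,.255),A,6,p,q);print("down")
p,q=plan(pt(.225,0,.13),A,5,p,q);print("in");p,q=plan(pt(.165,-.005,.125),A,3,p,q)
```

```text
t 10.625 f,s,z 0.006615060072262937 -0.005049261840365202 0.22273093141044187 az,pitch 34.84558314824144 64.43423408455477 F [-0.0848 -0.1579  0.1293] q [ 0.764   0.0253 -0.7652  1.9154 -0.3091  0.8592 -0.7961]
[[233.6442 147.6731]
 [309.4057 152.783 ]
 [232.8514 234.5143]]
[(1.75, (np.float64(279.8757087313358), np.float64(134.11239336017724))), (1.6, (np.float64(276.82317307852844), np.float64(139.79199126854735))), (1.5, (np.float64(274.78949857209426), np.float64(144.8688957715371))), (1.4, (np.float64(272.79201948527265), np.float64(150.95124481656967))), (1.3, (np.float64(270.8628916218507), np.float64(157.98977973063097))), (1.2, (np.float64(269.03515166189175), np.float64(165.91064130747895)))]
[[-0.39, 0.18, -0.19], [0.0, 0.0, 0.0], 0], [[-0.38, 0.18, -0.19], [0.0, 0.0, 0.1], 0], 
lift
[[0.36, 0.0, -0.76], [0.0, 0.0, -0.0], 0], [[0.36, 0.0, -0.76], [0.0, 0.0, -0.0], 0], 
retreat
[[-0.93, 0.38, -0.37], [0.0, 4.1, -0.0], 0], 
[[-0.9, 0.38, -0.43], [0.0, 4.0, -0.0], 0], [[-0.86, 0.38, -0.5], [0.0, 4.1, -0.0], 0], [[-0.83, 0.39, -0.56], [0.0, 4.0, -0.0], 0], [[-0.79, 0.38, -0.61], [0.0, 4.1, -0.0], 0], [[-0.74, 0.39, -0.67], [0.1, 4.0, -0.0], 0], 
down
[[-0.93, 0.11, 0.45], [-0.0, 0.0, -0.0], 0], [[-0.93, 0.11, 0.45], [-0.0, 0.0, -0.0], 0], [[-0.93, 0.11, 0.45], [-0.0, 0.0, -0.0], 0], [[-0.93, 0.11, 0.44], [-0.0, 0.0, -0.0], 0], [[-0.93, 0.1, 0.45], [-0.0, 0.0, -0.0], 0], 
in
[[0.44, -0.25, 0.63], [-0.0, 0.0, -0.0], 0], [[0.44, -0.24, 0.62], [-0.0, 0.0, -0.0], 0], [[0.44, -0.25, 0.63], [-0.0, 0.0, -0.0], 0],
```

View pics/side5.png

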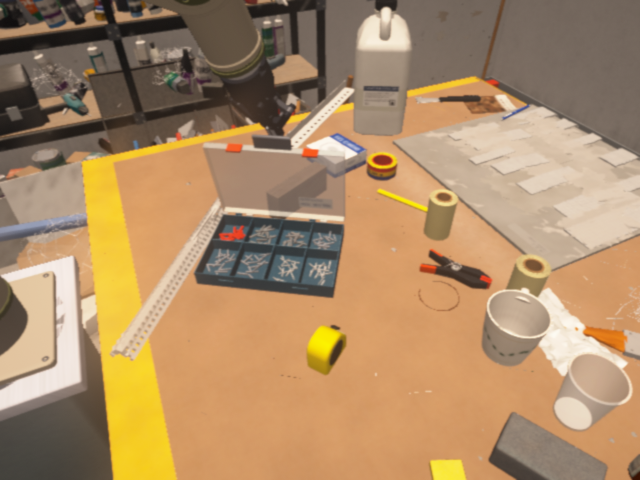

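The lid is at about 1.4 rad (clips near (234,148) and (309,153)), just past balance with the tab still touching the finger. I need a faster transfer, so I'll replan the release, retreat and drop.

Run:
```python
from h import *
p,q=plan(pt(.03,-.005,.223),rot(.61,1.124),2);A=rot(.61,.7)
print("lift");p,q=plan(pt(.036,-.005,.276),rot(.61,1.124),2,p,q)
print("retreat");p,q=plan(pt(.203,-.005,.272),A,5,p,q);print("down")
p,q=plan(pt(.205,-.005,.13),A,4,p,q);print("in");p,q=plan(pt(.175,-.005,.115),A,2,p,q)
```

```text
[[-0.39, 0.18, -0.19], [0.0, 0.0, 0.0], 0], [[-0.38, 0.18, -0.19], [0.0, 0.0, 0.1], 0], 
lift
[[0.36, 0.05, -1.0], [0.0, 0.0, -0.0], 0], [[0.35, 0.04, -1.01], [0.0, 0.0, -0.0], 0], 
retreat
[[-1.12, 0.52, -0.5], [0.0, 4.9, -0.0], 0], [[-1.08, 0.52, -0.6], [0.0, 4.9, -0.0], 0], [[-1.02, 0.52, -0.69], [0.0, 4.8, -0.0], 0], [[-0.96, 0.52, -0.77], [0.0, 4.9, -0.0], 0], [[-0.9, 0.52, -0.85], [0.1, 4.8, -0.0], 0], 
down
[[-1.1, 0.01, 0.9], [-0.0, 0.0, -0.0], 0], [[-1.1, 0.01, 0.9], [-0.0, 0.0, -0.0], 0], [[-1.09, 0.01, 0.9], [-0.0, 0.0, -0.0], 0], [[-1.1, 0.0, 0.91], [-0.0, 0.0, -0.0], 0], 
in
[[0.13, -0.23, 0.62], [-0.0, 0.0, -0.0], 0], [[0.12, -0.23, 0.61], [-0.0, 0.0, -0.0], 0],
```

Request:
move_arm([
  [[-0.39,0.18,-0.19],[0,0,0],0],
  [[-0.39,0.18,-0.19],[0,0,0],0],
  [[0.36,0.04,-1.0],[0,0,0],0],
  [[0.36,0.04,-1.0],[0,0,0],0],
  [[-1.0,0.5,-0.6],[0,5,0],0],
])

```text
clock: 11.25
position: [0.5427, -0.0066, 0.2816]
ee_rot: [0.918, 0.293, 0.254, -0.079]
ft_force: [0.7, 0.4, -1.4]
grip_width: 0.002
```

Request:
move_arm([
  [[-1.0,0.52,-0.65],[0,5,0],0],
  [[-1.0,0.52,-0.7],[0,5,0],0],
  [[-0.96,0.52,-0.77],[0,5,0],0],
  [[-0.9,0.52,-0.85],[0,4,0],0],
])

```text
clock: 11.75
position: [0.4702, -0.1226, 0.2777]
ee_rot: [0.865, 0.273, 0.402, -0.125]
ft_force: [1.3, 0.1, -0.4]
grip_width: -0.002
```

Run:
```python
from h import *
state();b=camera("side");k=clips(b);print(k)
print([(t,proj("side",lidpt(t,.18,0,0))) for t in (1.2,1.1,1,.9,.8,.7)])
A=rot(.61,.7)
p,q=plan(pt(.205,-.005,.13),A,5);print("in");p,q=plan(pt(.175,-.005,.115),A,2,p,q)
```

```text
t 11.75 f,s,z 0.19948406850807038 -0.00558285430714067 0.2776503067943493 az,pitch 34.87124594180572 40.236536406961584 F [ 1.2649  0.052  -0.3796] q [ 0.9889 -0.159  -0.2673  2.1509 -1.0078  1.1399  0.212 ]
[[226.1296 175.6296]
 [305.5902 180.6393]
 [232.8409 234.5057]]
[(1.2, (np.float64(269.03515166189175), np.float64(165.91064130747895))), (1.1, (np.float64(267.34166710525085), np.float64(174.6153453294702))), (1, (np.float64(265.81396648744214), np.float64(183.9820663279817))), (0.9, (np.float64(264.48102301058645), np.float64(193.8683012529325))), (0.8, (np.float64(263.36807909620507), np.float64(204.1148543849235))), (0.7, (np.float64(262.4956042396469), np.float64(214.55094490712597)))]
[[-0.9, -0.01, 0.75], [0.1, -0.0, -0.0], 0], [[-0.9, -0.0, 0.75], [0.0, -0.0, -0.0], 0], [[-0.9, -0.0, 0.74], [0.1, -0.0, -0.1], 0], [[-0.9, -0.01, 0.75], [0.0, -0.0, -0.0], 0], [[-0.9, -0.0, 0.74], [0.1, -0.0, -0.1], 0], 
in
[[0.13, -0.23, 0.62], [-0.0, -0.0, 0.0], 0], [[0.13, -0.23, 0.62], [-0.0, -0.0, 0.0], 0],
```

Request:
move_arm([
  [[-1.0,0,0.85],[0,0,0],0],
  [[-1.0,0,0.85],[0,0,0],0],
  [[-1.0,0,0.85],[0,0,0],0],
  [[-1.0,0,0.85],[0,0,0],0],
  [[-0.5,-0.1,0.8],[0,0,0],0],
])

```text
clock: 12.42
position: [0.4752, -0.1157, 0.1223]
ee_rot: [0.866, 0.273, 0.4, -0.126]
ft_force: [0.1, -0.3, 0.8]
grip_width: -0.002
```

Run:
```python
from h import *
state();b=camera("side");k=clips(b);print(k)
print([(t,proj("side",lidpt(t,.18,0,0))[1]) for t in (.8,.7,.6,.5)])
p,q=plan(pt(.175,-.005,.115),rot(.61,.7),1)
```

```text
t 12.425 f,s,z 0.1909356485054336 -0.006047799276355139 0.12231338780438594 az,pitch 34.992475507048695 40.44164016092798 F [ 0.1444 -0.3208  0.7813] q [ 0.9584  0.0988 -0.293   2.2983 -1.1778  0.8763  0.5735]
[[221.4557 203.0759]
 [300.9221 209.2403]
 [238.7925 230.9434]]
[(0.8, np.float64(204.1148543849235)), (0.7, np.float64(214.55094490712597)), (0.6, np.float64(225.00011050924357)), (0.5, np.float64(235.28648592836137))]
[[0.2, -0.21, 0.55], [-0.2, 0.4, -0.0], 0],
```

The lid is at about 0.78 rad and the fingers are already lower and outside it. I'll slide in under it and wait.

Request:
move_arm([
  [[0.25,-0.21,0.55],[0,0,0],0],
  [[0,0,0],[0,0,0],0],
  [[0,0,0],[0,0,0],0],
  [[0,0,0],[0,0,0],0],
  [[0,0,0],[0,0,0],0],
])

```text
clock: 13.1
position: [0.4843, -0.1034, 0.1198]
ee_rot: [0.866, 0.273, 0.4, -0.125]
ft_force: [0.5, -0.7, -1.4]
grip_width: -0.001
```

Run:
```python
from h import *
state();b=camera("side");k=clips(b);print(k)
print([(t,proj("side",lidpt(t,.18,0,0))[1]) for t in (.7,.6,.5,.4,.3)]);cv2.imwrite("pics/side6.png",b[:,:,::-1])
```

```text
t 13.1 f,s,z 0.17564621648895729 -0.007232121312339176 0.11976910130636836 az,pitch 34.936489535661025 40.404051575820965 F [ 0.4559 -0.7229 -1.3951] q [ 0.9402  0.1017 -0.3165  2.3039 -1.2049  0.8445  0.5717]
[[299.0375 237.7   ]]
[(0.7, np.float64(214.55094490712597)), (0.6, np.float64(225.00011050924357)), (0.5, np.float64(235.28648592836137)), (0.4, np.float64(245.24099135691367)), (0.3, np.float64(254.70698007831686))]
```

View pics/side6.png

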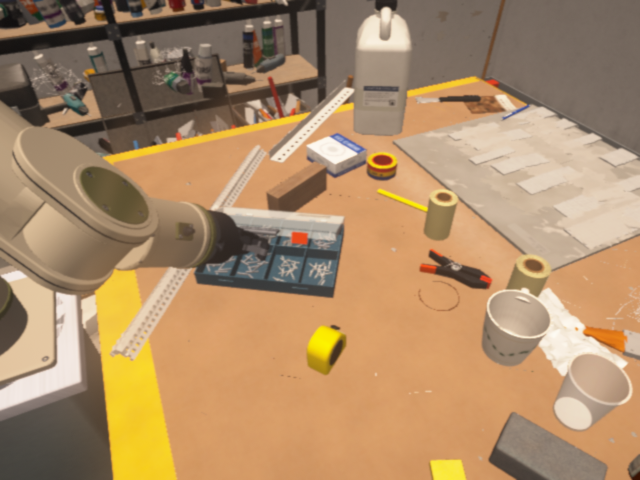

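The lid is low, with the right clip at (299,238), about 0.5 rad, apparently on the fingertips near (265,238). I'll wait and confirm that it rests.

Request:
move_arm([
  [[0,0,0],[0,0,0],0],
  [[0,0,0],[0,0,0],0],
  [[0,0,0],[0,0,0],0],
])

```text
clock: 13.52
position: [0.4843, -0.1029, 0.1195]
ee_rot: [0.866, 0.274, 0.4, -0.126]
ft_force: [0.2, -0.5, -0.7]
grip_width: 0.0
```

Run:
```python
from h import *
state();b=camera("side");print(clips(b))
p,q=plan(pt(.181,-.006,.095),rot(.61,.7),4);p,q=plan(pt(.19,-.006,.05),rot(.61,.7),8,p,q)
```

```text
t 13.525 f,s,z 0.1753184361708897 -0.006958439883549597 0.11947469969339071 az,pitch 35.00294108301262 40.40308525040881 F [ 0.1655 -0.4509 -0.7008] q [ 0.94    0.1023 -0.3169  2.3041 -1.2051  0.8444  0.5718]
[[299.0375 237.7   ]]
[[-0.22, 0.01, 0.12], [-0.0, 0.1, 0.0], 0], [[-0.22, 0.01, 0.11], [-0.0, 0.1, 0.0], 0], [[-0.23, 0.02, 0.12], [-0.0, 0.0, 0.1], 0], [[-0.22, 0.01, 0.11], [-0.0, 0.1, 0.0], 0], 
[[-0.2, 0.02, 0.11], [-0.0, -0.0, 0.0], 0], [[-0.2, 0.02, 0.11], [-0.0, -0.0, 0.0], 0], [[-0.2, 0.02, 0.11], [-0.0, -0.0, 0.0], 0], 
[[-0.2, 0.02, 0.12], [-0.0, -0.0, 0.0], 0], [[-0.2, 0.02, 0.11], [-0.0, -0.0, 0.0], 0], [[-0.2, 0.01, 0.12], [-0.0, -0.0, 0.0], 0], [[-0.2, 0.02, 0.11], [-0.0, -0.0, 0.0], 0], [[-0.19, 0.01, 0.12], [-0.0, -0.0, 0.0], 0],
```

It rests steadily: the clip has not moved in 0.4 s. Now I lower it along the tab's arc.

Run:
```python
from h import *
p=q=None
for t in (.38,.26,.14,.02):
    a=t+.043; p,q=plan(pt(.21*np.cos(a)-.0045,-.007,.031+.21*np.sin(a)-.020),rot(.61,.7),5,p,q)
```

```text
[[-0.19, 0.04, 0.05], [-0.0, 0.1, 0.0], 0], [[-0.19, 0.04, 0.05], [-0.0, 0.0, 0.0], 0], [[-0.19, 0.03, 0.05], [-0.0, 0.1, 0.0], 0], [[-0.19, 0.04, 0.05], [-0.0, 0.0, 0.1], 0], [[-0.2, 0.03, 0.05], [-0.0, 0.1, 0.0], 0], 
[[-0.19, 0.03, 0.07], [-0.0, -0.0, 0.0], 0], [[-0.19, 0.03, 0.07], [-0.0, -0.0, 0.0], 0], [[-0.18, 0.03, 0.07], [-0.0, -0.0, 0.0], 0], [[-0.19, 0.02, 0.07], [-0.0, -0.0, 0.0], 0], [[-0.18, 0.03, 0.07], [-0.0, -0.0, 0.0], 0], 
[[-0.18, 0.02, 0.09], [-0.0, -0.0, 0.0], 0], [[-0.18, 0.02, 0.09], [-0.0, -0.0, 0.0], 0], [[-0.18, 0.02, 0.09], [-0.0, -0.0, 0.0], 0], [[-0.18, 0.02, 0.1], [-0.0, -0.0, 0.0], 0], [[-0.17, 0.01, 0.09], [-0.0, -0.0, 0.0], 0], 
[[-0.17, 0.01, 0.11], [-0.0, -0.0, 0.0], 0], [[-0.17, 0.01, 0.11], [-0.0, -0.0, 0.0], 0], [[-0.17, 0.01, 0.11], [-0.0, -0.0, 0.0], 0], [[-0.17, 0.01, 0.11], [-0.0, -0.0, 0.0], 0], [[-0.16, 0.01, 0.12], [-0.0, -0.0, 0.0], 0],
```

Request:
move_arm([
  [[-0.19,0.04,0.05],[0,0,0],0],
  [[-0.19,0.04,0.05],[0,0,0],0],
  [[-0.19,0.03,0.05],[0,0,0],0],
  [[-0.19,0.04,0.05],[0,0,0],0],
  [[-0.19,0.03,0.05],[0,0,0],0],
])

```text
clock: 14.2
position: [0.4781, -0.1127, 0.097]
ee_rot: [0.866, 0.274, 0.4, -0.126]
ft_force: [0.4, -0.0, -0.2]
grip_width: -0.001
```

Request:
move_arm([
  [[-0.19,0.03,0.07],[0,0,0],0],
  [[-0.19,0.03,0.07],[0,0,0],0],
  [[-0.18,0.03,0.07],[0,0,0],0],
  [[-0.19,0.03,0.07],[0,0,0],0],
  [[-0.18,0.03,0.07],[0,0,0],0],
])

```text
clock: 14.82
position: [0.4734, -0.1207, 0.0737]
ee_rot: [0.866, 0.274, 0.4, -0.126]
ft_force: [-0.2, -0.1, 0.1]
grip_width: -0.002
```

Run:
```python
from h import *
state();b=camera("side");print(clips(b));cv2.imwrite("pics/side7.png",cv2.resize(b[180:340,140:380,::-1],(720,480)))
print([(t,proj("side",lidpt(t,.18,0,-.06))) for t in (.4,.3,.2,.1)])
p=q=None
for t in (.14,.02):
    a=t+.043; p,q=plan(pt(.21*np.cos(a)-.0045,-.007,.031+.21*np.sin(a)-.020),rot(.61,.7),5,p,q)
```

```text
t 14.825 f,s,z 0.19615311174270555 -0.007303431161618275 0.07369116298820705 az,pitch 35.00391592827183 40.401416380611714 F [-0.2366 -0.135   0.0814] q [ 1.0006  0.2231 -0.3275  2.3098 -1.2396  0.8087  0.7236]
[[298.6423 261.6277]]
[(0.4, (np.float64(295.3724432814034), np.float64(248.07018157682438))), (0.3, (np.float64(295.2518559612607), np.float64(257.5947472985815))), (0.2, (np.float64(295.323382216077), np.float64(266.47877617544276))), (0.1, (np.float64(295.5798032321841), np.float64(274.6028857903952)))]
[[-0.17, 0.02, 0.09], [-0.0, 0.1, 0.0], 0], [[-0.17, 0.02, 0.09], [-0.0, 0.1, 0.0], 0], [[-0.18, 0.01, 0.09], [-0.0, 0.0, 0.0], 0], [[-0.17, 0.02, 0.1], [-0.0, 0.1, 0.0], 0], [[-0.18, 0.01, 0.09], [-0.0, 0.0, 0.1], 0], 
[[-0.17, 0.01, 0.11], [-0.0, 0.0, -0.0], 0], [[-0.17, 0.01, 0.11], [-0.0, 0.0, -0.0], 0], [[-0.17, 0.01, 0.11], [-0.0, 0.0, -0.0], 0], [[-0.16, 0.01, 0.11], [-0.0, 0.0, -0.0], 0], [[-0.17, 0.01, 0.12], [-0.0, 0.0, -0.0], 0],
```

View pics/side7.png

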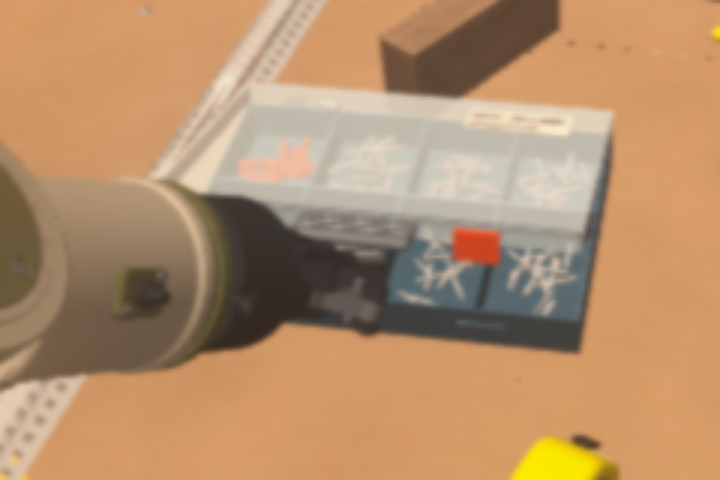

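The lid is following, at about 0.25 rad (clip at (299,262)), and the fingers carry the tab from below. Joint 5 is at −1.24, near its −1.27 limit, so I'll steepen the pitch slightly while lowering.

Run:
```python
from h import *
p=q=None
for t,pi in ((.13,.79),(.015,.86)):
    a=t+.043; p,q=plan(pt(.21*np.cos(a)-.0035,-.007,.031+.21*np.sin(a)-.0215),rot(.61,pi),5,p,q)
```

```text
[[-0.2, 0.02, 0.1], [-0.0, -1.0, 0.0], 0], [[-0.2, 0.02, 0.11], [-0.0, -1.0, 0.0], 0], [[-0.2, 0.02, 0.11], [-0.0, -0.9, 0.0], 0], [[-0.2, 0.02, 0.11], [-0.0, -1.0, 0.0], 0], [[-0.19, 0.02, 0.12], [-0.0, -0.9, 0.1], 0], 
[[-0.15, 0.01, 0.12], [-0.0, -0.8, -0.0], 0], [[-0.15, 0.01, 0.12], [-0.0, -0.8, -0.0], 0], [[-0.14, 0.01, 0.13], [-0.0, -0.8, -0.0], 0], [[-0.15, 0.01, 0.13], [-0.0, -0.8, -0.0], 0], [[-0.14, 0.01, 0.13], [-0.0, -0.9, -0.0], 0],
```

Request:
move_arm([
  [[-0.2,0.02,0.1],[0,-1,0],0],
  [[-0.2,0.02,0.11],[0,-1,0],0],
  [[-0.2,0.02,0.11],[0,-1,0],0],
  [[-0.2,0.02,0.11],[0,-1,0],0],
  [[-0.2,0.02,0.12],[0,-1,0],0],
])

```text
clock: 15.5
position: [0.4694, -0.1266, 0.0459]
ee_rot: [0.882, 0.279, 0.361, -0.114]
ft_force: [-1.3, -1.0, 0.0]
grip_width: -0.001
```

Request:
move_arm([
  [[-0.15,0.01,0.12],[0,-0.8,0],0],
  [[-0.15,0.01,0.12],[0,-0.8,0],0],
  [[-0.14,0.01,0.13],[0,-0.8,0],0],
  [[-0.15,0.01,0.13],[0,-0.8,0],0],
])

```text
clock: 16.0
position: [0.4682, -0.1287, 0.0267]
ee_rot: [0.892, 0.282, 0.337, -0.106]
ft_force: [-2.1, -1.6, 1.1]
grip_width: 0.003
```

Run:
```python
from h import *
state();b=camera("side");print(clips(b));cv2.imwrite("pics/side8.png",cv2.resize(b[180:340,140:380,::-1],(720,480)))
print([(t,proj("side",lidpt(t,.18,0,-.06))[1]) for t in (.2,.1,.05,0)])
```

```text
t 16.0 f,s,z 0.20566989384632817 -0.00713827488002175 0.02669173077301358 az,pitch 34.982294425323715 48.66003635709403 F [-2.084  -1.6123  1.1221] q [ 0.9278  0.2665 -0.3192  2.2934 -1.1279  0.6662  0.6159]
[[298.6667 280.    ]]
[(0.2, np.float64(266.47877617544276)), (0.1, np.float64(274.6028857903952)), (0.05, np.float64(278.34901560919667)), (0, np.float64(281.8710403309054))]
```

View pics/side8.png

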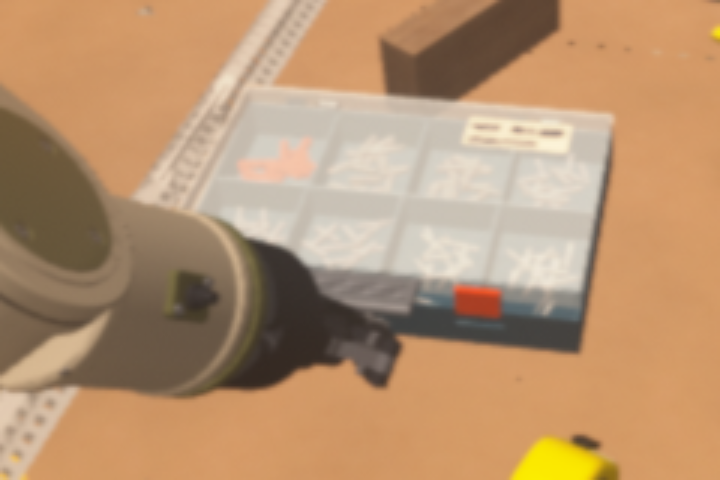

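The lid is nearly shut, about 0.03 rad (clip at (299,280)), and the finger presses lightly toward the hinge. I'll ease it the last few millimetres, down and slightly outward.

Run:
```python
from h import *
A=R.from_quat(get_obs()["ee_rot"])
p,q=plan(pt(.214,-.007,.017),A,5);p,q=plan(pt(.26,-.007,.017),A,5,p,q);p,q=plan(pt(.33,0,.12),A,7,p,q)
```

```text
[[-0.1, 0.03, 0.02], [0.0, 0.0, 0.0], 0], [[-0.09, 0.02, 0.01], [0.0, 0.0, 0.0], 0], [[-0.1, 0.03, 0.02], [0.0, 0.0, 0.0], 0], [[-0.09, 0.02, 0.01], [0.0, 0.0, 0.0], 0], [[-0.1, 0.03, 0.02], [0.0, 0.0, 0.0], 0], 
[[-0.26, 0.14, -0.22], [0.0, 0.0, 0.0], 0], [[-0.25, 0.14, -0.23], [0.0, 0.0, 0.0], 0], [[-0.26, 0.14, -0.22], [0.0, 0.0, 0.0], 0], [[-0.25, 0.14, -0.23], [0.0, 0.0, 0.0], 0], [[-0.26, 0.15, -0.22], [0.0, 0.0, 0.0], 0], 
[[0.1, 0.12, -0.7], [0.0, 0.0, 0.0], 0], [[0.1, 0.12, -0.7], [0.0, 0.0, 0.0], 0], 
[[0.1, 0.12, -0.69], [0.0, 0.0, 0.0], 0], [[0.1, 0.12, -0.7], [0.0, 0.0, 0.0], 0], [[0.1, 0.11, -0.69], [0.0, 0.0, 0.0], 0], [[0.1, 0.12, -0.7], [0.0, 0.0, 0.0], 0], [[0.1, 0.11, -0.69], [0.0, 0.0, 0.0], 0],
```

Request:
move_arm([
  [[-0.1,0.03,0.02],[0,0,0],0],
  [[-0.1,0.03,0.02],[0,0,0],0],
  [[-0.1,0.03,0.02],[0,0,0],0],
  [[-0.09,0.02,0.01],[0,0,0],0],
  [[-0.09,0.02,0.01],[0,0,0],0],
])

```text
clock: 16.68
position: [0.4638, -0.1358, 0.0176]
ee_rot: [0.892, 0.282, 0.337, -0.106]
ft_force: [-0.8, 0.0, 0.8]
grip_width: 0.002
```

Run:
```python
from h import *
state();b=camera("side");print(clips(b))
```

```text
t 16.675 f,s,z 0.21397100491531473 -0.007198071335539572 0.01755315239456285 az,pitch 34.991196752332804 48.593538418225194 F [-0.7539  0.0374  0.7996] q [ 0.9432  0.2925 -0.3124  2.2912 -1.1348  0.6653  0.6537]
[[298.9911 283.8036]]
```

Shut: clip at row 283.8, against about 282 predicted. Now withdraw.

Request:
move_arm([
  [[-0.26,0.14,-0.2],[0,0,0],0],
  [[-0.25,0.14,-0.23],[0,0,0],0],
  [[-0.25,0.14,-0.23],[0,0,0],0],
  [[-0.25,0.14,-0.23],[0,0,0],0],
  [[-0.25,0.15,-0.23],[0,0,0],0],
])

```text
clock: 17.35
position: [0.4392, -0.1751, 0.0178]
ee_rot: [0.892, 0.282, 0.337, -0.106]
ft_force: [0.2, 0.3, -0.4]
grip_width: -0.001
```

Request:
move_arm([
  [[0.1,0.12,-0.7],[0,0,0],0],
  [[0.1,0.12,-0.7],[0,0,0],0],
  [[0.1,0.12,-0.7],[0,0,0],0],
  [[0.1,0.12,-0.7],[0,0,0],0],
  [[0.1,0.12,-0.7],[0,0,0],0],
])

```text
clock: 17.98
position: [0.4079, -0.215, 0.0922]
ee_rot: [0.892, 0.282, 0.337, -0.106]
ft_force: [-0.2, -0.5, 0.1]
grip_width: -0.001
```

Request:
move_arm([
  [[0.1,0,-0.4],[0,0,0],0],
  [[0,0,0],[0,0,0],0],
  [[0,0,0],[0,0,0],0],
])

```text
clock: 18.35
position: [0.4045, -0.2167, 0.1004]
ee_rot: [0.892, 0.282, 0.337, -0.106]
ft_force: [-0.0, 0.3, 0.0]
grip_width: -0.002
```

Run:
```python
from h import *
state();b=camera("side");print(clips(b));t=camera("top")
cv2.imwrite("pics/end.png",np.hstack([cv2.resize(b[...,::-1],(400,300)),cv2.resize(t[...,::-1],(400,300))]))
```

```text
t 18.35 f,s,z 0.3141106215344754 -0.00024768704953493064 0.10040128718472476 az,pitch 35.061427996810245 48.60071046260248 F [-0.0494  0.2908  0.0179] q [ 1.0595  0.1411 -0.169   2.2096 -0.8953  0.9659  0.5306]
[[224.0654 276.2243]
 [298.9909 283.8091]]
```

View pics/end.png

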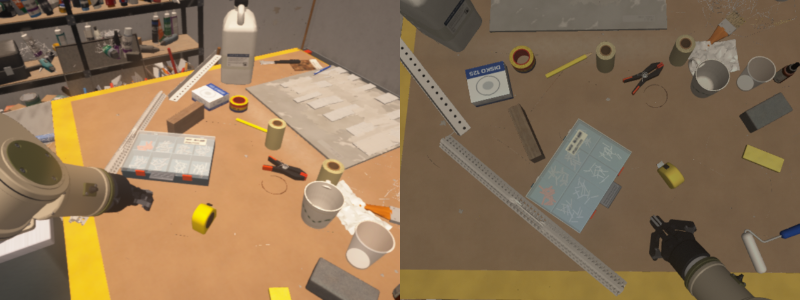

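The end picture shows the case shut (top view about (580,175)), the hand clear of it, and the tape measure and block in place. The clip has not moved since the lid closed, so I'm handing in.

```bash
python3 -c "
from workcell import hand_in; print(hand_in())"
```

```text
the job is handed in; nothing more can be done
None
```

The case is closed and the job is handed in, with the clock at about 18.4 s of the 45 s allowed. No verdict is reported.

- **Tipping:** I hooked shut fingers over the tab and pulled the lid forward past balance. The first try, with fingers pitched 40° down, wedged on the tab at 11.5 N vertical at the wrist (about 12.5 N in all, limit 18 N). I backed off and repeated it at 65° with forces of about 1 N.
- **Fall and catch:** I let go at an estimated 1.3 rad. The lid was at about 1.06 rad and then 0.78 rad while the hand went round in front. It came to rest on the fingers at about 0.5 rad, and the clip in the picture did not move for 0.4 s.
- **Lowering:** I lowered the lid along the tab's arc at about 0.2 rad/s until shut, then took the hand away.

**Last checks:**
- **Lid:** the lid clip sits at row 283.8, against 281.9 predicted for shut. That is within calibration, and it did not change as the hand withdrew.
- **Hand:** it is clear of everything, and the wrist force reads about 0.
- **Surroundings:** the tape measure and oak block look undisturbed by eye.

The contact force during the catch (about 0.5 N expected) is too small to tell from wrist-sensor noise, so the catch is confirmed only by the lid standing still in the pictures.

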